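# Set a hollow-cathode lamp to the line in the lamp checker

### The job

Check a lamp: swing the cover of the lamp checker fully up, and lay the lamp on its block flat between the two guides of the open bed, glass window towards the detector, and let go of it while its block is still well short of the red line. Then push the lamp in under the hood, with nothing to stop it, until the back edge of its block (the end at the black cap) is on the red line, where it holds the lamp-present pin down, and shut the cover over it. Handle the glass lamp gently and leave the other things standing.

Things in the scene. Friction and masses are not known exactly. Their poses are not given: they have to be found in the camera images.
- bench: Lamp checker, fixed: pale metal bed 395x116 mm, top at z 20 mm, on the worktop. Origin on the worktop under the hood's lip, midway across; x = push direction (to the white detector housing), z up. Bed x -225..170. Guides 6 mm high at y +-29..37, x -215..110. Hood over x 0..118: inside 84 mm wide, roof underside z 89, top 93. Cheeks 26 mm high, y +-42..46, x -64..0. Detector face x 112.
- line (a point): Middle of the scribed line, 2 mm wide and red, across the bed's top (z 20 mm) at x = -40 mm of the bench; axes as the bench's (x = push direction). There is no stop: bed and guides run on past it.
- cover (a joint): Hinged cover of the hood's mouth, rad: 0 shut, 1.4 fully up (its stop). Stiff hinge: stays where it is left; 2 N at the knob moves it. Shut, it covers 66 mm behind the lip, down to z 27 mm (back wall's inner face 62 mm behind it). Fully up, its back wall overhangs the line, out to 77 mm behind the lip at z 147..158 mm, and its cheeks (y +-42..46) out to 45 mm from z 88 up: set the lamp down behind it, push with the tool leaning back.
- cover_hinge (a point): Middle of the cover's hinge axis, z 93 mm over the lip (x = 0 of the bench); the axis runs along the bench's y. Axes as the bench's.
- cover_knob (a point): Centre of the black ball knob, 22 mm across, on an 18 mm stalk on the cover's back wall. Shut, it lies 90 mm back (bench -x) from the hinge and 30 mm below it, 24 mm off the wall; it turns about the hinge: up and towards +x as the cover opens.
- pin (a joint): Lamp-present pin: domed steel pin in the bed's middle at x = -12 mm of the bench, 13 mm wide, 2.5 mm proud, spring under 1 N. Value: m pressed, 0 free, about 0.0025 under the lamp; the block rides over it.
- lamp_mid (a point): Hollow-cathode lamp fixed on a dark block, about 220 g, moves as one. Point: on the glass tube's axis, middle of the block, 36 mm above its underside. Glass 37 mm across, along y from -42 to +71 mm of this point (+71 = window); black cap 37 mm across, y -71 to -42. Block 50 mm wide (x), 18 mm high, y -59 to +61. x across, y to the window, z up. Grasp the glass.
- lamp_edge (a point): Middle of the lower back edge of the lamp's block, at the black cap's end (y -59 mm, 36 mm below lamp_mid): the edge to bring to the line. The cap reaches 12 mm farther back above it. Axes as lamp_mid.
- lamp_window (a point): Centre of the lamp's window, the free glass end (y +71 mm of lamp_mid). It must face the detector, bench +x.
- carton_cream: Bystander: cream lamp carton standing, 46x46x158 mm; origin under its middle.
- carton_blue: Bystander: blue-grey lamp carton standing, 46x46x158 mm; origin under its middle.
- flask: Bystander: stoppered volumetric flask, 60 mm across, 198 mm high; origin under its middle.
- bottle: Bystander: white bottle with a yellow cap, 62 mm across, 140 mm high, behind the checker; origin under its middle.

How it is judged:
By the outcome, as a careful person would: the job done as asked, in the order asked, and still so for the second after the job is handed in, with the robot touching nothing.
It also fails if it takes over 72 s, if anything falls off the work surface, if the arm or the gripper's body presses on something with over 40 N, if the wrist force passes 120 N, or if a joint passes its speed limit or range.

### The arm

A 6-joint arm with a two-finger parallel gripper is mounted at the origin on a cart in front of the work surface, level with it; the furniture and walls round the work are solid. World frame = base frame: x ahead of the robot, y to its left, z up, the work surface at z = 0. Lengths are in m, angles in rad, forces in N, time in s.
With the tool pointing down it reaches from about 0.375 to 0.9 m from the base axis. Payload 3.1 kg.
Tool frame: the origin (TCP) lies on the centre line of the jaws, within the pads' length; the fingertips stand 8 mm ahead of it and the grasp point (between the pads) lies 11 mm behind it; z points along the fingers, y is the line along which they close (so a half turn about z gives the same grasp; the last joint's range is limited). The gripper opens to 85 mm and grips with 20 to 120 N. Pads are 22 mm wide; open, the fingers measure 114 mm over their backs; the gripper's body (76 mm by 85 mm) begins 54 mm behind the grasp point. The pads swing forward as they close: fully open they stand 13 mm farther back than shut.
Start: joints at [1.101, 0.527, 1.433, -0, 1.181, -0.178], TCP at [0.179, 0.599, 0.239] pointing down, gripper open.
Joint ranges: [-3.08, 3.08], [-0.75, 2.2], [0.22, 2.44], [-1.43, 4.57], [0, 2.65], [-2.85, 2.85]. Speed limits (rad/s): [2.79, 2.79, 3.14, 3.14, 3.14, 3.14].

### API

Orientations are given as a unit quaternion [x, y, z, w].
In Python, from station import * gives the robot as it stands.
- The arm moves only by the tool play_rows, never from a script. Its argument "rows" is a list of rows, each a list of 3 entries, a list of its own where there are three numbers: the turn, a rotation vector about the tool's x, y, z in degrees, then the shift along the tool's x, y, z in mm, then the closure, from 0 (fully open) to 1 (shut). In form: [[[ax, ay, az], [dx, dy, dz], jaw], ...]. A call has 1 to 12 rows; each row shifts and turns the commanded pose from where the row before left it, along the tool's axes as they then stand; what a row does not reach is not made up. A row lasts 1/12 s, in which the tool goes at most 41.7 mm and 7.16 degrees, less where a joint would pass 70% of its speed; a pose out of reach is approached as far as the arm can. A call with a gripper value outside its range is refused whole. The fingers move at their own pace and stop on an object; "grip_force" is the grip in N (left out, the last holds). Time passes only in rows, so rows that do not move let the fingers close. It gives the time, the measured TCP pose, the force, the opening and the grip force at its end, in the units of the state.
- sense(): the state, without advancing time (a new reading comes with each control period).
- snapshot(name): name is "scene" or "top"; returns (picture, depth): 420x560x3 uint8, red, green, blue; 420x560 float32, m along the optical axis (not along the pixel's ray), 0 where there is no reading.
- get_calibration(name): a dict with "vfov" (degrees; the focal length in pixels is half the picture's height over the tangent of half this angle, whatever the lens; pixels are square), "cx", "cy" (the principal point, pixels), "xyz" and "attitude" of the camera in the world. Camera axes: x right, y down, z forward; pixel columns grow to the right and rows downward; lengths in m; the calibration is good to about 2 mm. A picture is of the moment at which its call begins. get_calibration takes no time and is no camera call.
- sign_off(): hands the job in; it is judged then, once.
The state is a dict: "t": time; "q": joint angles; "qd": joint speeds; "tau": joint torques, N m; "tcp_pos": TCP position; "tool_rot": TCP orientation; "force": force on the tool from outside, world axes, zero at the start; "ft_torque": the same for the moment, N m; "finger_gap": opening from 0.0 (shut) to 1.0 (fully open); "gripper_force": force on a finger pad.
Only numpy, scipy, OpenCV 4.12 (cv2) and the standard library are available. Lean on these libraries where they do the work, as an engineer would, in place of code of your own. Each camera call takes 0.05 s, during which the arm holds its last target. There are 200 camera calls.

## Working session

There is one attempt and no reset: what is moved stays moved. The work goes in short steps, Python scripts to look and compute and a tool call to move; the robot and the scene stay as the last step left them, time stands still between calls to the robot, and variables do not carry over. Pictures are saved under pics/ and viewed, at most 12 in all, crops included, and the job is handed in when it is done.

Besides the shell and the picture viewer there is one more tool, called as name([rows], argument=value, ...), one row to a line, values as JSON. play_rows: Moves the arm, as the interface text tells. Its arguments: {"type":"object","properties":{"rows":{"type":"array","items":{"type":"array"}},"grip_force":{"type":"number"}},"required":["rows"]}

```bash
mkdir -p pics; python3 - <<'E'
from station import *
import cv2,numpy as np
for n in("scene","top"):
    p,d=snapshot(n); cv2.imwrite(f"pics/{n}0.png",p[:,:,::-1]); np.save(f"{n}0.npy",d)
    print(get_calibration(n))
s=sense();print(s)
E
```

```text
{'vfov': 42.880052714602094, 'cx': 279.58922406772666, 'cy': 211.04650917807146, 'xyz': array([ 0.10470411, -0.77534584,  0.9725894 ]), 'attitude': array([ 0.89575699, -0.22077403,  0.09161105, -0.37481417])}
{'vfov': 44.05834565394189, 'cx': 275.4750908756999, 'cy': 207.8125126831451, 'xyz': array([0.22462997, 0.04102907, 1.59814827]), 'attitude': array([ 0.70666373, -0.70057803,  0.0742546 , -0.06559758])}
{'t': 0.1, 'q': array([ 1.10147471e+00,  5.28383230e-01,  1.43380117e+00, -8.10092775e-06,
        1.18138919e+00, -1.78502895e-01]), 'qd': array([ 9.58100840e-04, -6.65582788e-04, -3.68190217e-03, -9.19021913e-05,
        8.46131946e-04, -3.76585012e-05]), 'tau': array([-1.80527218e-04, -4.43309963e+01, -1.78586912e+01, -2.02330657e-04,
        3.84217667e-03, -5.60028951e-06]), 'tcp_pos': array([0.1788922 , 0.59818379, 0.23841671]), 'tool_rot': array([ 1.44895885e-01,  9.89446412e-01, -9.40153445e-04, -3.11693088e-04]), 'force': array([-1.22600847, -0.49754891, -0.22795603]), 'ft_torque': array([0.00625446, 0.01304648, 0.03129021]), 'gripper_force': 0.0, 'finger_gap': 1.003668716100549}
```

View pics/scene0.png

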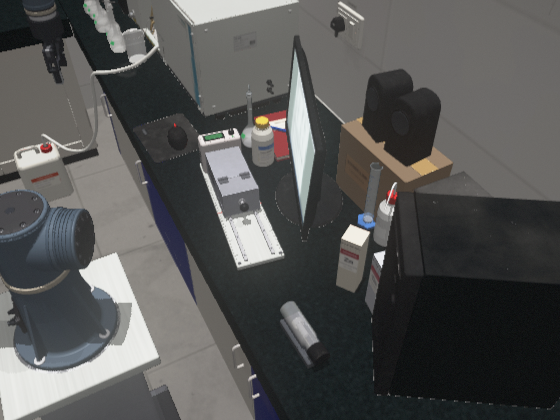

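View pics/top0.png

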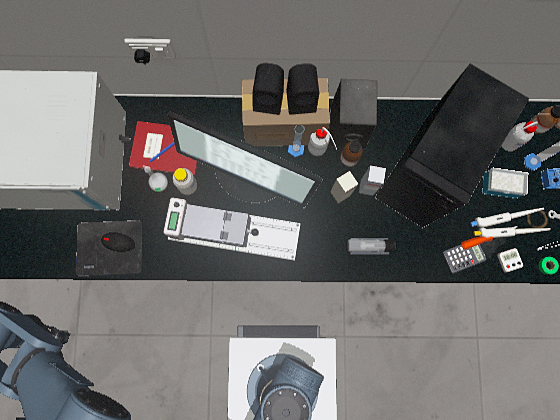

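The top view shows the checker at about (235,228) with its detector to the left. The lamp is at (372,245), window left and black cap right (390,245). The cartons are at (344,185) and (374,180), the flask and bottle at (158,180) and (182,177).

```bash
cat > h.py <<'E'
from station import *
import cv2,numpy as np
from scipy.spatial.transform import Rotation as R
def cloud(n,d):
    c=get_calibration(n); f=d.shape[0]/2/np.tan(np.radians(c["vfov"]/2))
    v,u=np.mgrid[:d.shape[0],:d.shape[1]]
    P=np.stack([(u-c["cx"])/f*d,(v-c["cy"])/f*d,d],-1)
    return P@R.from_quat(c["attitude"]).as_matrix().T+c["xyz"]
def px(n,p):
    c=get_calibration(n); f=210/np.tan(np.radians(c["vfov"]/2))
    q=(np.atleast_2d(p)-c["xyz"])@R.from_quat(c["attitude"]).as_matrix()
    return q[:,:2]/q[:,2:]*f+[c["cx"],c["cy"]]
E
python3 - <<'E'
from h import *
np.set_printoptions(precision=4,suppress=True)
for n in("scene","top"):
    d=np.load(n+"0.npy"); P=cloud(n,d); im=cv2.imread(f"pics/{n}0.png")
    V=(d>0)
    pts=dict(scene=[(240,205),(225,165),(260,250),(303,330),(320,352),(352,260),(262,140)],top=[(255,232),(215,222),(285,240),(368,245),(388,245),(344,185),(374,180),(182,175),(158,182)])[n]
    for u,v in pts: print(n,(u,v),P[v,u],im[v,u])
    # bed plane
    sat=im.max(2).astype(int)
    m=V&(abs(P[...,2]-.02)<.006)&(sat>140)
    k,l,st,ce=cv2.connectedComponentsWithStats(m.astype(np.uint8))
    for i in range(1,k):
        if st[i,4]>80:
            Q=P[l==i]; print("bed",n,st[i],cv2.minAreaRect(Q[:,:2].astype(np.float32)*1000),Q[:,2].mean())
    # lamp
    u,v=pts[3]; c=P[v,u]
    m=V&(np.hypot(P[...,0]-c[0],P[...,1]-c[1])<.11)&(P[...,2]>.01)&(P[...,2]<.07)
    Q=P[m]; print("lamp",m.sum(),cv2.minAreaRect(Q[:,:2].astype(np.float32)*1000),np.percentile(Q[:,2],[5,50,95,99]))
    m=V&(P[...,2]>.08)&(P[...,2]<.105)&(np.hypot(P[...,0]-P[pts[1][1],pts[1][0],0],P[...,1]-P[pts[1][1],pts[1][0],1])<.13)
    k,l,st,ce=cv2.connectedComponentsWithStats(m.astype(np.uint8))
    for i in range(1,k):
        if st[i,4]>150: Q=P[l==i]; print("hood",n,cv2.minAreaRect(Q[:,:2].astype(np.float32)*1000),Q[:,2].mean())
    if n=="top": cv2.imwrite("pics/crop.png",cv2.resize(im[180:280,150:410],None,fx=3,fy=3,interpolation=2))
E
```

```text
scene (240, 205) [0.4507 0.0936 0.0757] [73 72 73]
scene (225, 165) [0.4726 0.2318 0.0908] [197 188 188]
scene (260, 250) [ 0.4508 -0.0122  0.0179] [228 231 231]
scene (303, 330) [ 0.4212 -0.2696  0.0512] [189 187 187]
scene (320, 352) [ 0.425  -0.3295  0.0543] [43 43 43]
scene (352, 260) [ 0.5787 -0.1979  0.1056] [104 107 110]
scene (262, 140) [0.6017 0.278  0.0945] [153 159 162]
bed scene [260 111  26  20 247] ((716.42919921875, 442.3205261230469), (116.50212097167969, 77.42430877685547), 61.92828369140625) 0.017440310575704006
bed scene [273 130  16  27 281] ((688.383544921875, 336.2643737792969), (129.40240478515625, 40.307167053222656), 64.60387420654297) 0.01716124817621896
bed scene [ 200  164   84  104 2448] ((466.7079772949219, 148.04672241210938), (393.31268310546875, 115.55575561523438), 81.34431457519531) 0.019528569976531764
lamp 1601 ((424.4248046875, -266.47637939453125), (50.82014846801758, 144.0810089111328), 0.6974619030952454) [0.0149 0.0469 0.0547 0.0561]
hood scene ((472.442138671875, 220.05117797851562), (228.7760009765625, 110.25576782226562), 78.47505187988281
[... 843 characters left out ...]
 ((467.77716064453125, 143.72866821289062), (381.9984130859375, 116.00263977050781), 81.36824798583984) 0.020287652669240118
bed top [500 248  23  23 286] ((387.78607177734375, -697.2417602539062), (59.979610443115234, 59.284706115722656), 20.219715118408203) 0.01907026899552719
bed top [542 257  17  17 134] ((371.7066345214844, -816.6790161132812), (49.0186653137207, 50.47486114501953), 1.9316641092300415) 0.0214012276319084
lamp 757 ((417.6785888671875, -252.08811950683594), (166.2764129638672, 163.264404296875), 71.6825180053711) [0.0136 0.0482 0.058  0.0606]
hood top ((474.3633117675781, 211.30987548828125), (206.81216430664062, 108.51648712158203), 79.03385162353516) 0.09417256287513028
```

View pics/crop.png

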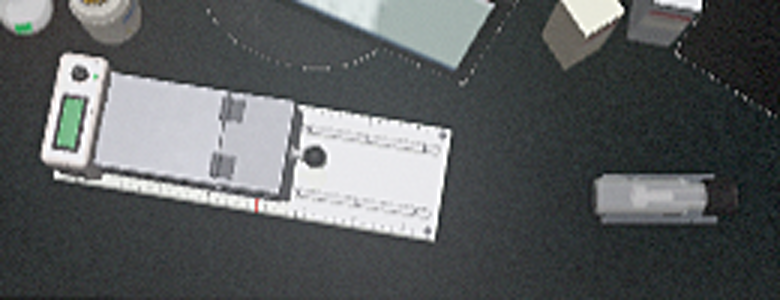

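The crop shows the red line mark at (258,205), the knob at (315,156) and the lamp with its cap at (722,195). The bench origin comes out near (0.471, 0.175) with its x axis at 81.35°. The knob should therefore be at about (0.457, 0.086, 0.063), which agrees with the picture. First I turn the tool to the bench yaw and go above the knob.

play_rows([
  [[0, 0, 6.83], [0, 0, 0], 0],
  [[0, 0, 6.83], [0, 0, 0], 0],
  [[0, 0, 6.83], [0, 0, 0], 0],
  [[0, 0, 6.83], [0, 0, 0], 0],
  [[0, 0, 6.83], [0, 0, 0], 0],
  [[0, 0, 6.83], [0, 0, 0], 0],
  [[0, 0, 6.83], [0, 0, 0], 0],
  [[0, 0, 6.83], [0, 0, 0], 0],
  [[0, 0, 6.83], [0, 0, 0], 0],
  [[0, 0, 6.83], [0, 0, 0], 0],
  [[0, 0, 6.83], [0, 0, 0], 0],
  [[0, 0, 6.83], [0, 0, 0], 0],
])

```text
t: 1.1
tcp_pos: [0.179, 0.5984, 0.2387]
tool_rot: [0.76, 0.65, -0.001, 0.0]
force: [-0.6, 0.2, -0.4]
finger_gap: 1.001
gripper_force: 0.0
```

play_rows([
  [[0, 0, 0], [-29, 22, 0], 0],
  [[0, 0, 0], [-29, 22, 0], 0],
  [[0, 0, 0], [-29, 22, 0], 0],
  [[0, 0, 0], [-29, 22, 0], 0],
  [[0, 0, 0], [-29, 22, 0], 0],
  [[0, 0, 0], [-29, 22, 0], 0],
  [[0, 0, 0], [-29, 22, 0], 0],
  [[0, 0, 0], [-29, 22, 0], 0],
  [[0, 0, 0], [-29, 22, 0], 0],
  [[0, 0, 0], [-29, 22, 0], 0],
  [[0, 0, 0], [-29, 22, 0], 0],
  [[0, 0, 0], [-29, 22, 0], 0],
])

```text
t: 2.1
tcp_pos: [0.3883, 0.2134, 0.2392]
tool_rot: [0.758, 0.652, -0.0, -0.0]
force: [0.5, -0.3, -1.2]
finger_gap: 0.999
gripper_force: 0.0
```

play_rows([
  [[0, 0, 0], [-29, 22, 0], 0.4],
  [[0, 0, 0], [-29, 22, 0], 0.4],
  [[0, 0, 0], [-29, 22, 0], 0.4],
  [[0, 0, 0], [-29, 22, 0], 0.4],
  [[0, 0, 0], [0, 0, 0], 0.4],
  [[0, 0, 0], [0, 0, 0], 0.4],
])

```text
t: 2.6
tcp_pos: [0.4584, 0.0856, 0.239]
tool_rot: [0.76, 0.65, -0.0, -0.0]
force: [-0.9, 0.6, 0.2]
finger_gap: 0.602
gripper_force: 0.0
```

```bash
python3 - <<'E'
from h import *
np.set_printoptions(precision=4,suppress=True)
for n in("scene","top"):
    d=np.load(n+"0.npy"); P=cloud(n,d); im=cv2.imread(f"pics/{n}0.png")
    m=(d>0)&(np.hypot(P[...,0]-.457,P[...,1]-.086)<.017)&(P[...,2]>.045)
    Q=P[m]; v,u=np.nonzero(m); print(n,m.sum(),Q.mean(0),Q.min(0),Q.max(0),u.mean(),v.mean())
    print(px(n,[[.4573,.0862,.063]]))
    # lamp top view extents
    if n=="top":
        k,l,st,ce=cv2.connectedComponentsWithStats(((d>0)&(P[...,2]>.008)&(P[...,2]<.07)&(np.abs(P[...,0]-.424)<.06)&(np.abs(P[...,1]+.266)<.095)).astype(np.uint8))
        i=1+st[1:,4].argmax(); Q=P[l==i]; print(st[i],cv2.minAreaRect(Q[:,:2].astype(np.float32)*1000))
    # monitor near bench
    m=(d>0)&(P[...,2]>.15)&(P[...,2]<.6)&(abs(P[...,1]-.05)<.25)&(P[...,0]>.42)&(P[...,0]<.7); Q=P[m]; print("monitor minx",np.percentile(Q[:,0],[0.5,5,50]),Q[:,2].max())
m=None
d=np.load("top0.npy");im=cv2.imread("pics/top0.png").astype(int);P=cloud("top",d)
r=(im[...,2]>im[...,1]+50)&(abs(P[...,0]-.42)<.06)&(abs(P[...,1]-.13)<.1); print("red",np.argwhere(r)[:,::-1],P[r])
E
```

```text
scene 67 [0.4556 0.0823 0.0762] [0.4458 0.0724 0.0674] [0.4676 0.1018 0.0837] 243.82089552238807 207.07462686567163
[[244.0248 209.7428]]
monitor minx [0.5407 0.5456 0.5995] 0.36028777477056895
top 46 [0.4592 0.0867 0.0791] [0.45   0.0748 0.0679] [0.469  0.1017 0.0861] 253.91304347826087 230.95652173913044
[[254.2289 232.4164]]
[346 237  51  19 752] ((426.64801025390625, -272.71160888671875), (55.91450500488281, 155.04019165039062), 0.5632739067077637)
monitor minx [0.5443 0.5557 0.6216] 0.36168043161980523
red [[235 246]
 [235 247]
 [235 248]
 [235 249]
 [235 250]] [[0.4212 0.1454 0.0211]
 [0.4182 0.1454 0.0206]
 [0.4151 0.1453 0.0209]
 [0.4117 0.145  0.024 ]
 [0.4094 0.1454 0.0179]]
```

play_rows([
  [[0, 0, 0], [0, 0, 30], 0.4],
  [[0, 0, 0], [0, 0, 30], 0.4],
  [[0, 0, 0], [0, 0, 30], 0.4],
  [[0, 0, 0], [0, 0, 30], 0.4],
  [[0, 0, 0], [0, 0, 25], 0.4],
  [[0, 0, 0], [0, 0, 20], 0.4],
  [[0, 0, 0], [0, 0, 15], 0.4],
  [[0, 0, 0], [0, 0, 3], 0.5],
  [[0, 0, 0], [0, 0, 0], 0.6],
  [[0, 0, 0], [0, 0, 0], 1],
  [[0, 0, 0], [0, 0, 0], 1],
  [[0, 0, 0], [0, 0, 0], 1],
], grip_force=30)

```text
t: 3.6
tcp_pos: [0.4586, 0.0876, 0.0574]
tool_rot: [0.758, 0.652, 0.001, 0.001]
force: [0.9, 2.9, -0.8]
finger_gap: 0.235
gripper_force: 29.3
```

```bash
python3 - <<'E'
from h import *
p,d=snapshot("scene"); q=px("scene",[[.457,.086,.08]])[0].astype(int); print(q)
c=p[q[1]-75:q[1]+75,q[0]-100:q[0]+100,::-1]; cv2.imwrite("pics/k1.png",cv2.resize(c,None,fx=4,fy=4,interpolation=2))
s=sense();print(s["finger_gap"],s["gripper_force"],s["tcp_pos"],s["force"])
E
```

```text
[243 204]
0.23343542344555532 29.38131093978882 [0.45857363 0.0876387  0.05734281] [0.83018014 2.97341718 0.11724872]
```

View pics/k1.png

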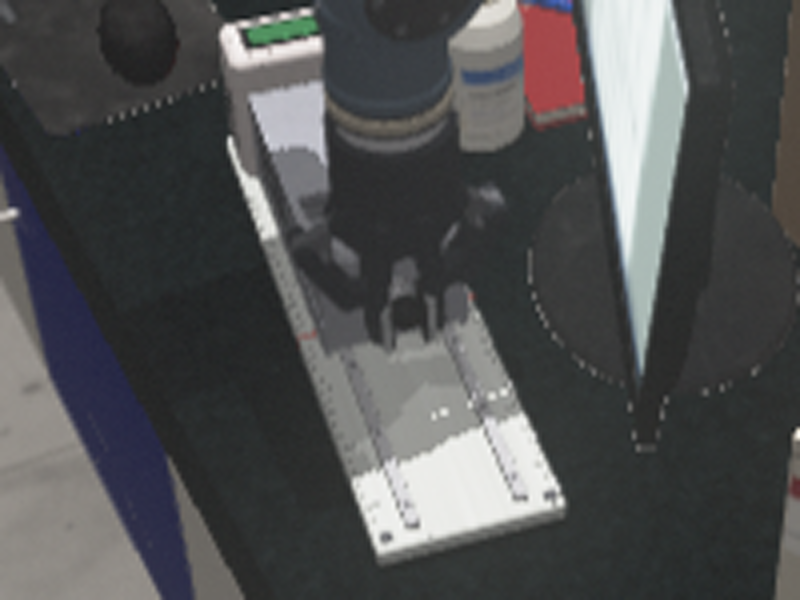

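The picture shows the fingers around the knob at about (405,312), gripped. Next I swing the cover up along the arc.

play_rows([
  [[0, 0, 0], [-2.9, 0, -11], 1],
  [[0, 0, 0], [-1.6, 0, -11.3], 1],
  [[0, 0, 0], [-0.3, 0, -11.4], 1],
  [[0, 0, 0], [1.1, 0, -11.3], 1],
  [[0, 0, 0], [2.5, 0, -11.1], 1],
  [[0, 0, 0], [3.8, 0, -10.8], 1],
  [[0, 0, 0], [5, 0, -10.2], 1],
  [[0, 0, 0], [6.2, 0, -9.5], 1],
  [[0, 0, 0], [7.3, 0, -8.7], 1],
  [[0, 0, 0], [8.3, 0, -7.8], 1],
  [[0, 0, 0], [9.2, 0, -6.7], 1],
  [[0, 0, 0], [8.2, 0, -4.7], 1],
])

```text
t: 4.65
tcp_pos: [0.4649, 0.1307, 0.1705]
tool_rot: [0.757, 0.654, -0.003, 0.003]
force: [8.5, -22.8, -24.5]
finger_gap: 0.234
gripper_force: 30.9
```

play_rows([
  [[0, 0, 0], [2, 0, 0], 1],
  [[0, 0, 0], [0, 0, 0], 1],
  [[0, 0, 0], [0, 0, 0], 1],
])

```text
t: 4.9
tcp_pos: [0.4653, 0.132, 0.1711]
tool_rot: [0.757, 0.653, -0.003, 0.003]
force: [2.9, -14.4, -2.9]
finger_gap: 0.231
gripper_force: 31.5
```

play_rows([
  [[0, 0, 0], [0, 0, 0], 0.5],
  [[0, 0, 0], [0, 0, 0], 0.5],
  [[0, 0, 0], [0, 0, 0], 0.5],
  [[0, 0, 0], [0, 0, -20], 0.5],
  [[0, 0, 0], [0, 0, -25], 0.5],
  [[0, 0, 0], [0, 0, -25], 0.5],
  [[0, 0, -4.6], [0, 0, 0], 0.3],
  [[0, 0, -4.6], [0, 0, 0], 0.0],
])

```text
t: 5.57
tcp_pos: [0.4655, 0.1361, 0.2428]
tool_rot: [0.702, 0.712, 0.001, 0.001]
force: [0.1, -1.0, -0.3]
finger_gap: 0.764
gripper_force: 0.0
```

```bash
python3 - <<'E'
from h import *
s=sense();t=s["tcp_pos"];M=R.from_quat(s["tool_rot"]).as_matrix()
print(t,s["force"],"to lamp, tool axes mm:",M.T@(np.array([.4245,-.2665,.24])-t)*1000, np.degrees(np.arctan2(M[1,0],M[0,0])))
p,d=snapshot("top"); P=cloud("top",d); np.save("d1.npy",d)
m=(d>0)&(np.hypot(P[...,0]-.464,P[...,1]-.131)<.03)&(P[...,2]>.1); print(P[m].mean(0))
cv2.imwrite("pics/t1.png",cv2.resize(p[150:290,150:410,::-1],None,fx=3,fy=3,interpolation=2))
E
```

```text
[0.46545335 0.13614265 0.24280565] [ 0.09897384 -1.03216156 -0.28133061] to lamp, tool axes mm: [-402.00225114  -46.84379003    2.44939348] 90.8375940040414
[0.46153888 0.12988865 0.53753698]
```

View pics/t1.png

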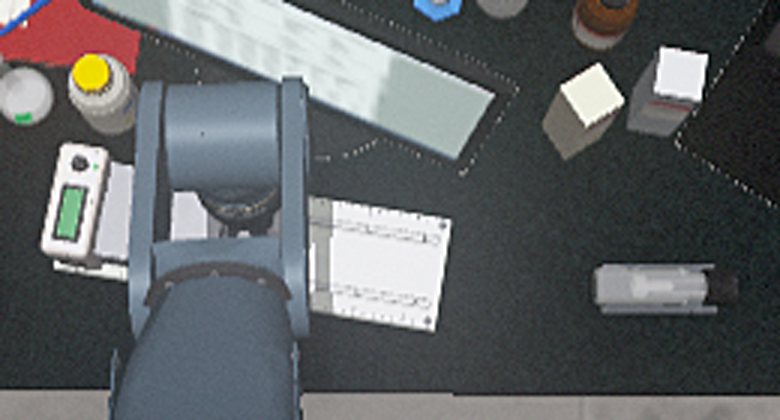

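The arm hides the cover and the lamp is undisturbed at (660,288). I move over the lamp and check the cover from there.

play_rows([
  [[0, 0, 0], [-33.5, -3.9, 0], 0],
  [[0, 0, 0], [-33.5, -3.9, 0], 0],
  [[0, 0, 0], [-33.5, -3.9, 0], 0],
  [[0, 0, 0], [-33.5, -3.9, 0], 0],
  [[0, 0, 0], [-33.5, -3.9, 0], 0],
  [[0, 0, 0], [-33.5, -3.9, 0], 0],
  [[0, 0, 0], [-33.5, -3.9, 0], 0],
  [[0, 0, 0], [-33.5, -3.9, 0], 0],
  [[0, 0, 0], [-33.5, -3.9, 0], 0],
  [[0, 0, 0], [-33.5, -3.9, 0], 0],
  [[0, 0, 0], [-33.5, -3.9, 0], 0],
  [[0, 0, 0], [-33.5, -3.9, 0], 0],
])

```text
t: 6.62
tcp_pos: [0.4215, -0.2678, 0.2407]
tool_rot: [0.704, 0.71, 0.0, -0.001]
force: [0.2, 1.0, 0.2]
finger_gap: 0.998
gripper_force: 0.0
```

play_rows([
  [[0, 0, 0], [0, 0, 30], 0],
  [[0, 0, 0], [0, 0, 30], 0],
  [[0, 0, 0], [0, 0, 30], 0],
  [[0, 0, 0], [0, 0, 20], 0],
  [[0, 0, 0], [0, 0, 0], 0],
])

```text
t: 7.03
tcp_pos: [0.4198, -0.2644, 0.1271]
tool_rot: [0.704, 0.71, 0.0, -0.005]
force: [-0.9, 0.2, 0.4]
finger_gap: 0.995
gripper_force: 0.0
```

```bash
python3 - <<'E'
from h import *
np.set_printoptions(precision=4,suppress=True)
s=sense();t=s["tcp_pos"];M=R.from_quat(s["tool_rot"]).as_matrix()
print(t,s["force"],np.degrees(np.arctan2(M[1,0],M[0,0])))
for n in("scene","top"):
    p,d=snapshot(n); P=cloud(n,d); np.save(n+"1.npy",d)
    B=(P[...,:2]-[.4708,.1752])@np.array([[.1504,-.9886],[.9886,.1504]])
    m=(d>0)&(abs(B[...,1])<.035)&(P[...,2]>.12)&(B[...,0]>-.1)&(B[...,0]<.05)
    if n=="scene":
        q=px("scene",[[.44,-.05,.1]])[0].astype(int)
        cv2.imwrite("pics/s2.png",cv2.resize(p[140:380,190:390,::-1],None,fx=2.5,fy=2.5,interpolation=2))
    if m.any(): print(n,m.sum(),np.c_[B[m],P[m][:,2]].min(0),np.c_[B[m],P[m][:,2]].max(0))
E
```

```text
[ 0.4198 -0.2644  0.1271] [-0.8683  0.232   0.4147] 90.48001424660475
scene 70 [-0.076   0.0176  0.1433] [-0.0314  0.0349  0.1566]
top 593 [-0.0743 -0.035   0.1219] [-0.0029  0.035   0.1935]
```

View pics/s2.png

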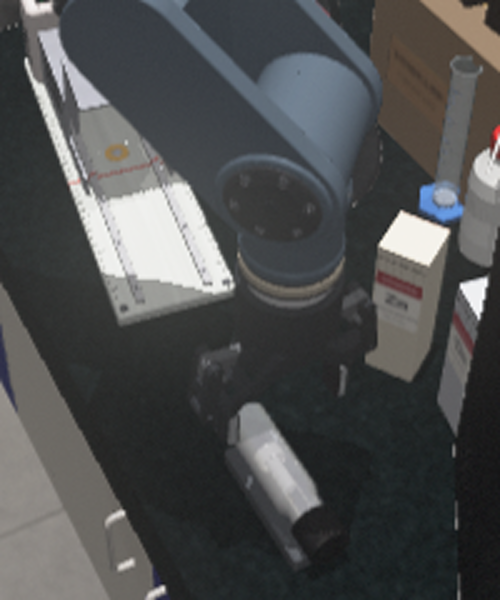

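The cover is fully up: its wall reaches −76 mm and the red line and pin are visible near (115,165). Next I centre on the lamp, go down and grasp the glass.

play_rows([
  [[0, 0, 0], [-2, 4.5, 20], 0],
  [[0, 0, 0], [0, 0, 25], 0],
  [[0, 0, 0], [0, 0, 20], 0],
  [[0, 0, 0], [0, 0, 15], 0],
  [[0, 0, 0], [0, 0, 10], 0],
  [[0, 0, 0], [0, 0, 5], 0.2],
  [[0, 0, 0], [0, 0, 0], 0.4],
  [[0, 0, 0], [0, 0, 0], 0.5],
  [[0, 0, 0], [0, 0, 0], 0.6],
  [[0, 0, 0], [0, 0, 0], 0.8],
  [[0, 0, 0], [0, 0, 0], 0.8],
  [[0, 0, 0], [0, 0, 0], 0.8],
], grip_force=25)

```text
t: 8.13
tcp_pos: [0.4271, -0.2693, 0.037]
tool_rot: [0.703, 0.711, -0.0, 0.001]
force: [-0.7, 0.7, 6.5]
finger_gap: 0.422
gripper_force: 25.2
```

play_rows([
  [[0, 0, 0], [0, 0, 0], 0.35],
  [[0, 0, 0], [0, 0, 0], 0.35],
  [[0, 0, 0], [0, 0, 2], 0.35],
  [[0, 0, 0], [0, 0, 2], 0.35],
  [[0, 0, 0], [0, 0, 0], 0.35],
])

```text
t: 8.55
tcp_pos: [0.4265, -0.2687, 0.0313]
tool_rot: [0.704, 0.711, 0.0, -0.0]
force: [0.6, 0.2, -1.0]
finger_gap: 0.655
gripper_force: 0.0
```

play_rows([
  [[0, 0, 0], [0, 0, 0], 0.5],
  [[0, 0, 0], [0, 0, 0], 0.6],
  [[0, 0, 0], [0, 0, 0], 0.8],
  [[0, 0, 0], [0, 0, 0], 0.8],
])

```text
t: 8.88
tcp_pos: [0.4268, -0.2689, 0.0318]
tool_rot: [0.704, 0.711, 0.0, 0.0]
force: [0.4, 0.3, -1.0]
finger_gap: 0.424
gripper_force: 25.2
```

play_rows([
  [[0, 0, 0], [0, 0, -10], 0.8],
  [[0, 0, 0], [0, 0, -20], 0.8],
  [[0, 0, 0], [0, 0, -25], 0.8],
  [[0, 0, 0], [0, 0, -15], 0.8],
  [[0, 0, 4.65], [0, 0, 0], 0.8],
  [[0, 0, 4.65], [0, 0, 0], 0.8],
  [[0, 0, 0], [0, 0, 0], 0.8],
  [[0, 0, 0], [0, 0, 0], 0.8],
])

```text
t: 9.55
tcp_pos: [0.4265, -0.2687, 0.1022]
tool_rot: [0.758, 0.652, -0.0, -0.0]
force: [-0.1, -1.1, -1.5]
finger_gap: 0.425
gripper_force: 25.6
```

```bash
python3 - <<'E'
from h import *
np.set_printoptions(precision=4,suppress=True)
s=sense();t=s["tcp_pos"];M=R.from_quat(s["tool_rot"]).as_matrix()
print(t,s["force"],np.degrees(np.arctan2(M[1,0],M[0,0])),M[:,2],"tool mm",M.T@(np.array([.4485,.0289,.1])-t)*1000)
p,d=snapshot("scene"); q=px("scene",[t])[0].astype(int)
cv2.imwrite("pics/s3.png",cv2.resize(p[q[1]-60:q[1]+60,q[0]-70:q[0]+70,::-1],None,fx=4,fy=4,interpolation=2))
E
```

```text
[ 0.4265 -0.2687  0.1022] [-0.1095 -1.097  -1.4909] 81.39969140295331 [-0.0002  0.0001 -1.    ] tool mm [297.5659 -22.7509   2.2012]
```

View pics/s3.png

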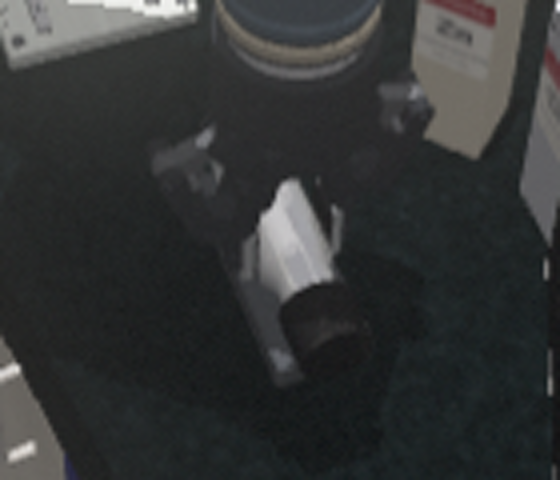

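The lamp hangs level in the grip, cap at (325,330). I carry it over the rear of the bed.

play_rows([
  [[0, 0, 0], [12, -1, 0], 0.8],
  [[0, 0, 0], [24, -2, 0], 0.8],
  [[0, 0, 0], [29, -2, 0], 0.8],
  [[0, 0, 0], [29, -2, 0], 0.8],
  [[0, 0, 0], [29, -2, 0], 0.8],
  [[0, 0, 0], [29, -2, 0], 0.8],
  [[0, 0, 0], [29, -2, 0], 0.8],
  [[0, 0, 0], [29, -2, 0], 0.8],
  [[0, 0, 0], [29, -2, 0], 0.8],
  [[0, 0, 0], [29, -2, 0], 0.8],
  [[0, 0, 0], [20, -2, 0], 0.8],
  [[0, 0, 0], [10, -2, 0], 0.8],
])

```text
t: 10.6
tcp_pos: [0.4481, 0.0321, 0.1016]
tool_rot: [0.758, 0.653, -0.0, -0.001]
force: [-0.4, 0.5, -2.6]
finger_gap: 0.419
gripper_force: 25.6
```

play_rows([
  [[0, 0, 0], [0, 0, 0], 0.8],
  [[0, 0, 0], [0, 0, 15], 0.8],
  [[0, 0, 0], [0, 0, 15], 0.8],
  [[0, 0, 0], [0, 0, 5], 0.8],
  [[0, 0, 0], [0, 0, 0], 0.8],
  [[0, 0, 0], [0, 0, 0], 0.8],
])

```text
t: 11.1
tcp_pos: [0.4491, 0.0284, 0.0667]
tool_rot: [0.759, 0.651, -0.0, -0.0]
force: [-0.7, 0.4, -1.9]
finger_gap: 0.423
gripper_force: 25.5
```

```bash
cat >> h.py <<'E'
O=np.array([.4708,.1752]); A=np.radians(81.35); BX=np.array([np.cos(A),np.sin(A)]); BY=np.array([-BX[1],BX[0]])
def bench(P): return np.stack([(P[...,:2]-O)@BX,(P[...,:2]-O)@BY,P[...,2]],-1)
E
python3 - <<'E'
from h import *
np.set_printoptions(precision=4,suppress=True)
s=sense();t=s["tcp_pos"];M=R.from_quat(s["tool_rot"]).as_matrix()
print(bench(t),s["force"],np.degrees(np.arctan2(M[1,0],M[0,0])),M[:,2])
p,d=snapshot("scene"); P=cloud("scene",d); B=bench(P)
m=(d>0)&(abs(B[...,1])<.06)&(B[...,0]>-.25)&(B[...,0]<-.06)&(B[...,2]>.034)&(B[...,2]<.075)
Q=B[m]; print("held block+lamp",cv2.minAreaRect(Q[:,:2].astype(np.float32)*1000),Q.min(0),Q.max(0))
q=px("scene",[t])[0].astype(int)
cv2.imwrite("pics/s4.png",cv2.resize(p[q[1]-70:q[1]+70,q[0]-90:q[0]+90,::-1],None,fx=4,fy=4,interpolation=2))
E
```

```text
[-0.1484 -0.0006  0.0667] [-0.7035  0.4287 -1.8836] 81.22720389379235 [-0.0008  0.     -1.    ]
held block+lamp ((-138.5535888671875, 1.654296875), (163.7015380859375, 65.01087188720703), 8.000651359558105) [-0.2197 -0.0311  0.0347] [-0.0619  0.0449  0.075 ]
```

View pics/s4.png

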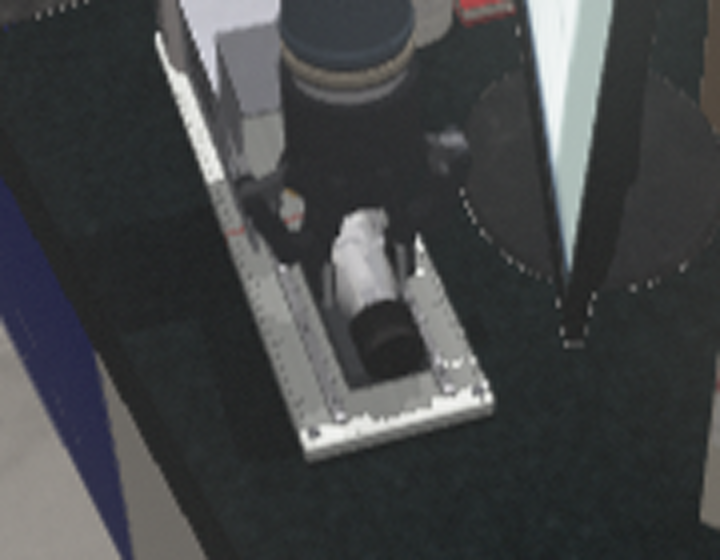

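The lamp hangs between the guides, which end at (335,410) and (445,370). I lower it gently.

play_rows([
  [[0, 0, 0], [0, 0, 5], 0.8],
  [[0, 0, 0], [0, 0, 4], 0.8],
  [[0, 0, 0], [0, 0, 3], 0.8],
  [[0, 0, 0], [0, 0, 1.5], 0.8],
  [[0, 0, 0], [0, 0, 1], 0.8],
  [[0, 0, 0], [0, 0, 0], 0.8],
  [[0, 0, 0], [0, 0, 0], 0.8],
])

```text
t: 11.73
tcp_pos: [0.4492, 0.0292, 0.0523]
tool_rot: [0.759, 0.651, -0.0, -0.0]
force: [-0.3, 0.3, -1.9]
finger_gap: 0.421
gripper_force: 25.6
```

play_rows([
  [[0, 0, 0], [0, 0, 0.7], 0.8],
  [[0, 0, 0], [0, 0, 0.7], 0.8],
  [[0, 0, 0], [0, 0, 0], 0.8],
  [[0, 0, 0], [0, 0, 0], 0.8],
])

```text
t: 12.07
tcp_pos: [0.4493, 0.0291, 0.0517]
tool_rot: [0.759, 0.651, 0.0, 0.0]
force: [-1.1, 0.6, 6.2]
finger_gap: 0.421
gripper_force: 26.3
```

play_rows([
  [[0, 0, 0], [0, 0, -0.6], 0.5],
  [[0, 0, 0], [0, 0, 0], 0.4],
  [[0, 0, 0], [0, 0, 0], 0.25],
  [[0, 0, 0], [0, 0, 0], 0.25],
  [[0, 0, 0], [0, 0, 0], 0.25],
  [[0, 0, 0], [0, 0, -15], 0.25],
  [[0, 0, 0], [0, 0, -30], 0.25],
  [[0, 0, 0], [0, 0, -35], 0.25],
  [[0, 0, 0], [0, 0, -30], 0.25],
  [[0, 0, 0], [-35, 0, 0], 0.5],
  [[0, 0, 0], [-40, 0, 0], 0.85],
  [[0, 0, 0], [-40, 0, 0], 0.85],
])

```text
t: 13.07
tcp_pos: [0.4319, -0.0852, 0.1624]
tool_rot: [0.758, 0.653, 0.0, 0.001]
force: [0.8, -0.7, -0.3]
finger_gap: 0.334
gripper_force: 0.0
```

play_rows([
  [[0, 6.875, 0], [0, 0, 0], 0.85],
  [[0, 6.875, 0], [0, 0, 0], 0.85],
  [[0, 6.875, 0], [0, 0, 0], 0.85],
  [[0, 6.875, 0], [0, 0, 0], 0.85],
  [[0, 6.875, 0], [0, 0, 0], 0.85],
  [[0, 6.875, 0], [0, 0, 0], 0.85],
  [[0, 6.875, 0], [0, 0, 0], 0.85],
  [[0, 6.875, 0], [0, 0, 0], 0.85],
  [[0, 0, 0], [0, 0, 0], 0.85],
])

```text
t: 13.82
tcp_pos: [0.4317, -0.0874, 0.1584]
tool_rot: [0.675, 0.575, 0.351, -0.302]
force: [0.6, -0.4, -0.8]
finger_gap: 0.149
gripper_force: 0.0
```

```bash
cat >> h.py <<'E'
def st():
    s=sense();M=R.from_quat(s["tool_rot"]).as_matrix(); Bm=np.array([[*BX,0],[*BY,0],[0,0,1]])
    return bench(s["tcp_pos"])*1000, Bm@M, s
E
python3 - <<'E'
from h import *
np.set_printoptions(precision=4,suppress=True)
b,M,s=st(); print(b,"\n",M,s["q"],s["force"])
p,d=snapshot("scene"); B=bench(cloud("scene",d))
m=(d>0)&(abs(B[...,1])<.04)&(B[...,0]>-.25)&(B[...,0]<-.07)&(B[...,2]>.03)&(B[...,2]<.08)
Q=B[m]; print(m.sum(),cv2.minAreaRect(Q[:,:2].astype(np.float32)*1000),Q.min(0),Q.max(0))
cv2.imwrite("pics/s5.png",cv2.resize(p[130:310,180:340,::-1],None,fx=3.3,fy=3.3,interpolation=2))
E
```

```text
[-265.4456   -0.8491  158.3702] 
 [[ 0.5721 -0.0059  0.8201]
 [-0.0063 -1.     -0.0028]
 [ 0.8201 -0.0035 -0.5722]] [-0.9022  0.7194  1.8665  0.6595  1.3778 -1.1613] [ 0.5641 -0.3646 -0.7593]
52 ((-169.28460693359375, 8.869056701660156), (46.61160659790039, 95.18962860107422), 81.85828399658203) [-0.2163 -0.0158  0.0307] [-0.1189  0.0374  0.0694]
```

View pics/s5.png

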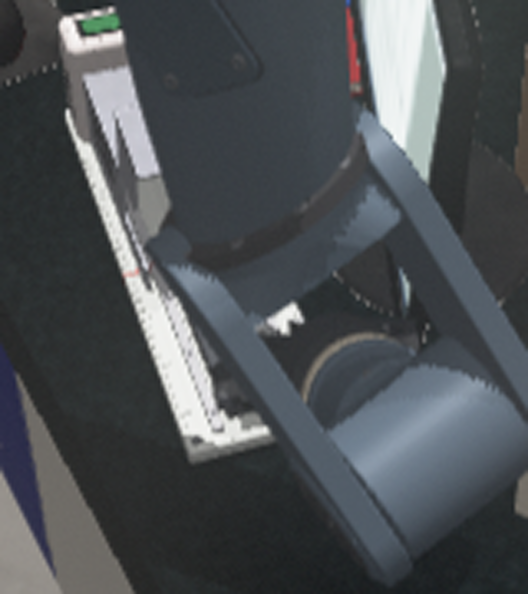

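The arm hides the lamp from this camera and the bed is clear. I lower the leaning tool behind the cap.

play_rows([
  [[0, 0, 0], [-17.4, 0, 12.2], 0.85],
  [[0, 0, 0], [-17.4, 0, 12.2], 0.85],
  [[0, 0, 0], [-17.4, 0, 12.2], 0.85],
  [[0, 0, 0], [-17.4, 0, 12.2], 0.85],
  [[0, 0, 0], [-17.4, 0, 12.2], 0.85],
  [[0, 0, 0], [0, 0, 0], 0.85],
])

```text
t: 14.37
tcp_pos: [0.4312, -0.0836, 0.0537]
tool_rot: [0.674, 0.578, 0.348, -0.301]
force: [0.9, -0.0, 0.4]
finger_gap: 0.149
gripper_force: 0.0
```

```bash
python3 - <<'E'
from h import *
np.set_printoptions(precision=4,suppress=True)
b,M,s=st(); print(b,s["force"])
p,d=snapshot("top"); B=bench(cloud("top",d))
m=(d>0)&(abs(B[...,1])<.026)&(B[...,0]>-.25)&(B[...,0]<-.05)&(B[...,2]>.03)&(B[...,2]<.08)
Q=B[m]; print(m.sum(),Q.min(0),Q.max(0)); np.save("dt.npy",d)
cv2.imwrite("pics/t6.png",cv2.resize(p[160:290,150:350,::-1],None,fx=4,fy=4,interpolation=2))
E
```

```text
[-261.7685    0.1969   53.6874] [ 0.8631 -0.0466  0.3592]
727 [-0.2167 -0.026   0.0305] [-0.0747  0.0238  0.0799]
```

View pics/t6.png

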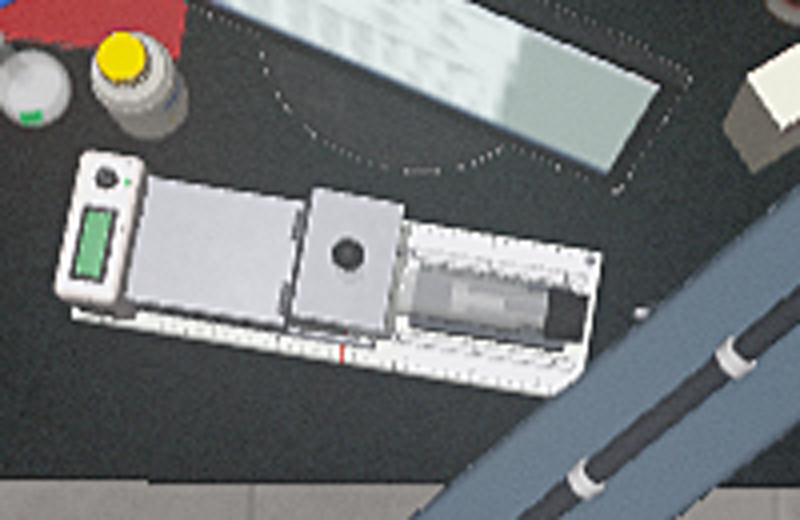

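The lamp lies between the guides with its cap end near −217 mm, at (580,310). I push it smoothly to about 20 mm short of the line.

play_rows([
  [[0, 0, 0], [5.72, 0, 8.2], 0.85],
  [[0, 0, 0], [5.72, 0, 8.2], 0.85],
  [[0, 0, 0], [3.43, 0, 4.92], 0.85],
  [[0, 0, 0], [2.29, 0, 3.28], 0.85],
  [[0, 0, 0], [3.43, 0, 4.92], 0.85],
  [[0, 0, 0], [5.72, 0, 8.2], 0.85],
  [[0, 0, 0], [5.72, 0, 8.2], 0.85],
  [[0, 0, 0], [5.72, 0, 8.2], 0.85],
  [[0, 0, 0], [5.72, 0, 8.2], 0.85],
  [[0, 0, 0], [5.72, 0, 8.2], 0.85],
  [[0, 0, 0], [5.72, 0, 8.2], 0.85],
  [[0, 0, 0], [5.72, 0, 8.2], 0.85],
])

```text
t: 15.42
tcp_pos: [0.4478, 0.0212, 0.0549]
tool_rot: [0.673, 0.578, 0.35, -0.3]
force: [-0.6, -2.4, 2.8]
finger_gap: 0.149
gripper_force: 1.5
```

```bash
python3 - <<'E'
from h import *
np.set_printoptions(precision=4,suppress=True)
b,M,s=st(); print(b,s["force"],M)
E
```

```text
[-155.7422   -0.4024   54.8535] [-0.5692 -2.4281  2.783 ] [[ 0.5748 -0.0012  0.8183]
 [-0.001  -1.     -0.0007]
 [ 0.8183 -0.0004 -0.5748]]
```

play_rows([
  [[0, 0, 0], [3.43, 0, 4.92], 0.85],
  [[0, 0, 0], [5.72, 0, 8.2], 0.85],
  [[0, 0, 0], [5.72, 0, 8.2], 0.85],
  [[0, 0, 0], [5.72, 0, 8.2], 0.85],
  [[0, 0, 0], [4.58, 0, 6.56], 0.85],
  [[0, 0, 0], [4.58, 0, 6.56], 0.85],
  [[0, 0, 0], [3.43, 0, 4.92], 0.85],
  [[0, 0, 0], [2.86, 0, 4.1], 0.85],
  [[0, 0, 0], [2.29, 0, 3.28], 0.85],
  [[0, 0, 0], [1.14, 0, 1.64], 0.85],
  [[0, 0, 0], [0, 0, 0], 0.85],
])

```text
t: 16.33
tcp_pos: [0.458, 0.0888, 0.0547]
tool_rot: [0.673, 0.578, 0.35, -0.301]
force: [-0.2, -0.8, -0.1]
finger_gap: 0.152
gripper_force: 0.0
```

```bash
python3 - <<'E'
from h import *
np.set_printoptions(precision=4,suppress=True)
b,M,s=st(); print(b,s["force"],s["q"])
for n in("scene","top"):
    p,d=snapshot(n); B=bench(cloud(n,d)); cv2.imwrite(f"pics/{n}7.png",p[:,:,::-1])
    m=(d>0)&(abs(B[...,1])<.018)&(B[...,0]>-.2)&(B[...,0]<.05)&(B[...,2]>.04)&(B[...,2]<.082)
    Q=B[m]; print(n,m.sum(),Q.min(0),Q.max(0)) if m.any() else 0
    print(px(n,[[*(O+BX*-.04+BY*y),.02] for y in(-.05,-.025,.025)]))
a=cv2.imread("pics/scene7.png")[150:290,180:320];b=cv2.imread("pics/top7.png")[170:280,150:320]
h=lambda x:cv2.resize(x,(390,390*x.shape[0]//x.shape[1]),interpolation=2)
a,b=h(a),h(b);b=cv2.copyMakeBorder(b,0,a.shape[0]-b.shape[0],0,0,cv2.BORDER_CONSTANT)
cv2.imwrite("pics/c7.png",np.hstack([a,b]))
E
```

```text
[-87.3764  -0.3869  54.668 ] [-0.1973 -0.8185 -0.1012] [-0.5814  0.9277  2.0237  1.033   1.0473 -1.3706]
scene 1 [-0.0744 -0.0148  0.0635] [-0.0744 -0.0148  0.0635]
[[258.0433 204.3449]
 [248.7146 206.5604]
 [229.819  211.048 ]]
top 103 [-0.1061 -0.0178  0.0428] [-0.0693  0.0179  0.0813]
[[241.3094 216.1466]
 [239.9247 224.0289]
 [237.1295 239.9395]]
```

View pics/c7.png

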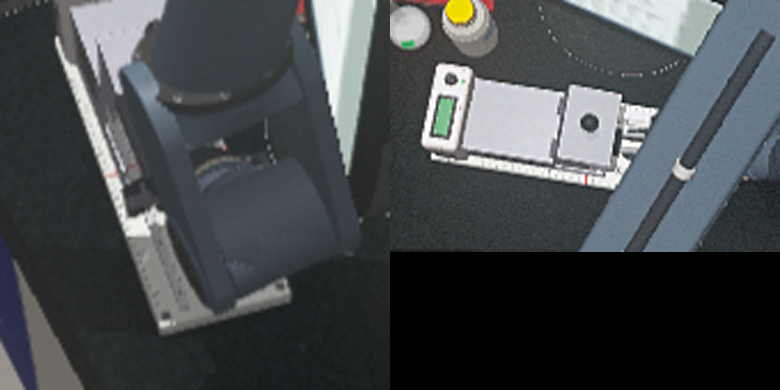

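The arm hides the cap in both views, so I push on to an estimated 7 mm short. Then I back off and measure.

play_rows([
  [[0, 0, 0], [1.14, 0, 1.64], 0.85],
  [[0, 0, 0], [2.29, 0, 3.28], 0.85],
  [[0, 0, 0], [2.29, 0, 3.28], 0.85],
  [[0, 0, 0], [1.14, 0, 1.64], 0.85],
  [[0, 0, 0], [1.14, 0, 1.64], 0.85],
  [[0, 0, 0], [0.57, 0, 0.82], 0.85],
  [[0, 0, 0], [0, 0, 0], 0.85],
  [[0, 0, 0], [0, 0, 0], 0.85],
])

```text
t: 17.1
tcp_pos: [0.4603, 0.1034, 0.0547]
tool_rot: [0.673, 0.578, 0.35, -0.301]
force: [0.5, -0.6, -0.5]
finger_gap: 0.15
gripper_force: 0.0
```

```bash
python3 - <<'E'
from h import *
np.set_printoptions(precision=4,suppress=True)
b,M,s=st(); print(b,M,s["force"])
E
```

```text
[-72.5511  -0.4151  54.692 ] [[ 0.5744 -0.0009  0.8186]
 [-0.001  -1.     -0.0004]
 [ 0.8186 -0.0006 -0.5744]] [ 0.4679 -0.5868 -0.471 ]
```

play_rows([
  [[0, 0, 0], [-5.72, 0, -8.2], 0.85],
  [[0, 0, 0], [-17.2, 0, -24.6], 0.85],
  [[0, 0, 0], [-20, 0, -28.7], 0.85],
  [[0, 0, 0], [-20, 0, -28.7], 0.85],
  [[0, 0, 0], [-20, 0, -28.7], 0.85],
  [[0, 0, 0], [-20, 0, -28.7], 0.85],
  [[0, 0, 0], [0, 0, -35], 0.85],
  [[0, 0, 0], [0, 0, -35], 0.85],
  [[0, 0, 0], [0, 0, -35], 0.85],
])

```text
t: 17.85
tcp_pos: [0.4189, -0.1618, 0.1162]
tool_rot: [0.674, 0.577, 0.35, -0.301]
force: [-0.2, -0.3, 0.0]
finger_gap: 0.152
gripper_force: 0.0
```

play_rows([
  [[0, -6.875, 0], [0, 0, 0], 0.85],
  [[0, -6.875, 0], [0, 0, 0], 0.85],
  [[0, -6.875, 0], [0, 0, 0], 0.85],
  [[0, -6.875, 0], [0, 0, 0], 0.85],
  [[0, -6.875, 0], [0, 0, 0], 0.85],
  [[0, -6.875, 0], [0, 0, 0], 0.85],
  [[0, -6.875, 0], [0, 0, 0], 0.85],
  [[0, -6.875, 0], [0, 0, 0], 0.85],
  [[0, 0, 0], [-30, 0, 0], 0.85],
  [[0, 0, 0], [-30, 0, 0], 0.85],
  [[0, 0, 0], [0, 0, 0], 0.85],
])

```text
t: 18.77
tcp_pos: [0.4125, -0.2231, 0.1159]
tool_rot: [0.759, 0.651, 0.0, 0.002]
force: [0.9, -1.4, 0.9]
finger_gap: 0.151
gripper_force: 0.0
```

```bash
python3 - <<'E'
from h import *
np.set_printoptions(precision=4,suppress=True)
b,M,s=st(); print(b)
ims=[]
D=[]
for i in range(4):
    p,d=snapshot("scene"); ims.append(p.astype(float)); D.append(d)
p=np.mean(ims,0); d=np.median(D,0); B=bench(cloud("scene",d)); np.save("s8.npy",d); cv2.imwrite("pics/s8.png",p[:,:,::-1])
# cap back face: dark points facing us
m=(d>0)&(abs(B[...,1])<.012)&(B[...,2]>.045)&(B[...,2]<.07)&(B[...,0]>-.12)&(B[...,0]<.0)
print("cap",m.sum(),np.sort(B[m][:,0])[:40])
r=(p[...,0]>p[...,1]+25)&(abs(B[...,0]+.04)<.015)&(abs(B[...,1])<.06)&(abs(B[...,2]-.02)<.008)
print("red",np.c_[np.argwhere(r)[:,::-1],B[r]*1000, (p[...,0]-p[...,1])[r]])
E
```

```text
[-402.5141   -2.2915  115.9301]
cap 82 [-0.0629 -0.0625 -0.0624 -0.0622 -0.0622 -0.0622 -0.0622 -0.0621 -0.0621
 -0.0619 -0.0619 -0.0618 -0.0618 -0.0616 -0.0615 -0.0614 -0.0613 -0.0613
 -0.0613 -0.0613 -0.0612 -0.0612 -0.0611 -0.0611 -0.061  -0.061  -0.0609
 -0.0609 -0.0608 -0.0608 -0.0607 -0.0607 -0.0607 -0.0606 -0.0606 -0.0606
 -0.0605 -0.0605 -0.0604 -0.0603]
red [[226.     209.     -36.6465  33.5965  26.9207  28.    ]
 [227.     209.     -35.498   30.8191  24.9691  30.5   ]
 [229.     210.     -33.3497  25.507   17.7155  27.5   ]
 [221.     211.     -31.8271  45.9822  19.3209  37.75  ]
 [219.     212.     -34.1754  51.7702  19.8184  28.    ]
 [221.     212.     -35.3469  46.8944  19.336   65.5   ]
 [217.     213.     -32.4475  56.8456  16.2741  31.5   ]
 [218.     213.     -34.9655  54.7357  17.953   36.    ]
 [219.     213.     -35.4246  52.2769  17.5852  40.    ]
 [220.     213.     -38.3337  50.2484  19.6576  30.    ]][ WARN:0@5.487] global loadsave.cpp:1063 imwrite_ Unsupported depth image for selected encoder is fallbacked to CV_8U.
```

```bash
cat > line.py <<'E'
from h import *
def rayz(n,uv,z):
    c=get_calibration(n); f=210/np.tan(np.radians(c["vfov"]/2))
    q=np.c_[(uv-[c["cx"],c["cy"]])/f,np.ones(len(uv))]@R.from_quat(c["attitude"]).as_matrix().T
    return c["xyz"]+q*((z-c["xyz"][2])/q[:,2])[:,None]
def line(n,f):
    im=cv2.imread(f).astype(float); v,u=np.mgrid[:420,:560]; uv=np.c_[u.ravel(),v.ravel()]
    b=bench(rayz(n,uv.astype(float),.02))*1000; w=(im[...,2]-(im[...,1]+im[...,0])/2).ravel()
    for lo,hi in((38,57),(-57,-46),(-28,28)):
        k=(b[:,1]>lo)&(b[:,1]<hi)&(abs(b[:,0]+38)<9); base=np.median(w[k]); ww=np.clip(w-base-6,0,None)*k
        if ww.sum()>0: print(n,f,(lo,hi),"x",(ww*b[:,0]).sum()/ww.sum(),ww.sum(),(ww>0).sum())
E
python3 - <<'E'
from line import *
np.set_printoptions(precision=4,suppress=True)
for n,f in(("scene","pics/scene0.png"),("scene","pics/s8.png"),("top","pics/top0.png"),("top","pics/top7.png")): line(n,f)
d=np.load("s8.npy"); B=bench(cloud("scene",d))*1000
m=(d>0)&(abs(B[...,1])<15)&(B[...,2]>42)&(B[...,2]<68)&(B[...,0]>-80)&(B[...,0]<-45)
for r in range(m.shape[0]):
    if m[r].any(): print(r,B[r][m[r]].mean(0),m[r].sum())
m=(d>0)&(abs(B[...,1])<25)&(B[...,0]>-200)&(B[...,0]<-90)&(B[...,2]<30); print("bed z",np.median(B[m][:,2]))
# bed extents in s8 & scene0 via rays
for n,f in(("scene","pics/scene0.png"),("top","pics/top0.png")):
    g=cv2.imread(f).min(2); v,u=np.mgrid[:420,:560]; b=bench(rayz(n,np.c_[u.ravel(),v.ravel()].astype(float),.02))*1000
    k=(abs(b[:,1])<20)&(b[:,0]>-250)&(b[:,0]<-195); bins=((b[k,0]+250)//2).astype(int); gm=g.ravel()[k]
    print(n,"rear",[(-250+2*i+1,int(gm[bins==i].mean())) for i in range(27) if (bins==i).any()])
E
```

```text
scene pics/scene0.png (38, 57) x -35.95282429327782 277.5 12
scene pics/scene0.png (-57, -46) x -37.08799681964663 50.5 2
scene pics/s8.png (38, 57) x -35.930159013071695 275.0 12
scene pics/s8.png (-28, 28) x -36.08626602336955 50.5 5
top pics/top0.png (38, 57) x -37.97756888887621 559.5 6
top pics/top7.png (38, 57) x -37.98500209170842 605.0 6
top pics/top7.png (-28, 28) x -36.64116873668623 3.5 1
200 [-52.3723  14.5042  66.4019] 1
201 [-59.901    0.6963  65.4708] 8
202 [-61.1671   1.7967  63.5523] 11
203 [-60.507    0.5631  59.1597] 12
204 [-60.3473   0.7046  55.6337] 12
205 [-60.8265   1.0048  52.7267] 12
206 [-60.4398   1.1     48.9542] 12
207 [-61.2321   3.7024  47.0458] 8
208 [-60.9542   7.9626  44.6787] 5
209 [-61.2281  12.027   42.7548] 2
bed z 19.093498669114474
scene rear [(-249, 53), (-247, 54), (-245, 53), (-243, 54), (-241, 54), (-239, 54), (-237, 53), (-235, 53), (-233, 58), (-231, 79), (-229, 94), (-227, 105), (-225, 114), (-223, 161), (-221, 200), (-219, 223), (-217, 228), (-215, 228), (-213, 228), (-211, 228), (-209, 228), (-207, 229), (-205, 229), (-203, 228), (-201, 229), (-199, 228), (-197, 229)]
top rear [(-249, 68), (-247, 67), (-245, 66), (-243, 66), (-241, 67), (-239, 69), (-237, 68), (-235, 70), (-233, 69), (-231, 71), (-229, 67), (-227, 63), (-225, 50), (-223, 93), (-221, 237), (-219, 245), (-217, 237), (-215, 233), (-213, 233), (-211, 233), (-209, 232), (-207, 232), (-205, 232), (-203, 233), (-201, 232), (-199, 233), (-197, 232)]
```

```bash
cat >> line.py <<'E'
def prof(n,f,z=.02,yr=(-20,20),x0=-80,x1=-20):
    im=cv2.imread(f); v,u=np.mgrid[:420,:560]; b=bench(rayz(n,np.c_[u.ravel(),v.ravel()].astype(float),z))*1000
    k=(b[:,1]>yr[0])&(b[:,1]<yr[1])&(b[:,0]>x0)&(b[:,0]<x1); bi=((b[k,0]-x0)//2).astype(int); c=im.reshape(-1,3)[k]
    print(f,yr,[(x0+2*i+1,*c[bi==i].mean(0).astype(int)[[2,1]]) for i in range((x1-x0)//2) if (bi==i).any()])
E
python3 - <<'E'
from line import *
for yr in((-22,-8),(-8,8),(8,22)): prof("scene","pics/s8.png",yr=yr)
E
```

```text
pics/s8.png (-22, -8) [(-79, np.int64(235), np.int64(235)), (-77, np.int64(237), np.int64(237)), (-75, np.int64(217), np.int64(218)), (-73, np.int64(218), np.int64(219)), (-71, np.int64(176), np.int64(178)), (-69, np.int64(156), np.int64(156)), (-67, np.int64(150), np.int64(151)), (-65, np.int64(157), np.int64(158)), (-63, np.int64(150), np.int64(151)), (-61, np.int64(153), np.int64(154)), (-59, np.int64(150), np.int64(151)), (-57, np.int64(142), np.int64(143)), (-55, np.int64(145), np.int64(146)), (-53, np.int64(138), np.int64(140)), (-51, np.int64(140), np.int64(141)), (-49, np.int64(137), np.int64(138)), (-47, np.int64(123), np.int64(124)), (-45, np.int64(106), np.int64(107)), (-43, np.int64(80), np.int64(81)), (-41, np.int64(62), np.int64(63)), (-39, np.int64(60), np.int64(62)), (-37, np.int64(56), np.int64(57)), (-35, np.int64(53), np.int64(54)), (-33, np.int64(52), np.int64(53)), (-31, np.int64(51), np.int64(52)), (-29, np.int64(51), np.int64(52)), (-27, np.int64(51), np.int64(52)), (-25, np.int64(50), np.int64(52)), (-23, np.int64(50), np.int64(51)), (-21, np.int64(51), np.int
[... 1522 characters left out ...]
138), np.int64(139)), (-57, np.int64(138), np.int64(139)), (-55, np.int64(138), np.int64(140)), (-53, np.int64(138), np.int64(139)), (-51, np.int64(138), np.int64(139)), (-49, np.int64(137), np.int64(138)), (-47, np.int64(122), np.int64(123)), (-45, np.int64(105), np.int64(106)), (-43, np.int64(80), np.int64(81)), (-41, np.int64(62), np.int64(64)), (-39, np.int64(62), np.int64(64)), (-37, np.int64(62), np.int64(63)), (-35, np.int64(64), np.int64(64)), (-33, np.int64(61), np.int64(61)), (-31, np.int64(63), np.int64(64)), (-29, np.int64(64), np.int64(65)), (-27, np.int64(71), np.int64(72)), (-25, np.int64(63), np.int64(64)), (-23, np.int64(63), np.int64(64)), (-21, np.int64(64), np.int64(64))]
```

```bash
python3 - <<'E'
from line import *
np.set_printoptions(precision=1,suppress=True,linewidth=150)
d=np.load("s8.npy"); B=bench(cloud("scene",d))*1000; im=cv2.imread("pics/s8.png")
for u0 in (234,237,240,243,246,249):
    print("col",u0)
    for v in range(203,219): print(v,B[v,u0],im[v,u0,1],bench(rayz("scene",np.array([[u0,v]],float),.02))[0,0]*1000)
E
```

```text
col 234
203 [-59.1  16.6  62.9] 50 -14.967114063820178
204 [-59.4  16.9  59.9] 51 -18.55664909273447
205 [-63.   17.9  60. ] 52 -22.132413763500022
206 [-59.6  17.3  53.3] 53 -25.69448716424604
207 [-60.2  17.7  50.6] 56 -29.24294777861605
208 [-50.7  15.9  37.8] 63 -32.777873491533974
209 [-48.9  15.7  32.5] 65 -36.29934159490097
210 [-47.   15.5  27.2] 64 -39.80742879322876
211 [-48.6  16.1  25.3] 82 -43.3022112092105
212 [-46.9  15.9  20.2] 119 -46.783764389225
213 [-48.   16.4  17.8] 139 -50.25216330878219
214 [-50.4  17.1  16.7] 141 -53.7074823779034
215 [-55.2  18.4  18. ] 140 -57.14979544644436
216 [-59.   19.4  18.4] 141 -60.57917580935497
217 [-63.9  20.7  19.9] 140 -63.99569621188322
218 [-65.2  21.2  17.7] 141 -67.39942885471672
col 237
203 [-59.5   9.2  60.9] 50 -17.49542639496749
204 [-60.6   9.6  58.7] 51 -21.080062539110074
205 [-59.9   9.7  54.6] 51 -24.650947271396063
206 [-62.5  10.4  53.8] 52 -28.20815957026315
207 [-61.1  10.3  49. ] 52 -31.75177781050809
208 [-60.3  10.4  44.9] 52 -35.28187976904409
209 [-61.7  10.9  42.9] 58 -38.79854263059171
210 [-47.9   8.   
[... 2745 characters left out ...]
9.9   71.4  404.3] 70 -31.17315398133368
205 [-419.6   71.4  401.9] 68 -34.72452112369718
206 [-40.1 -25.8  21.8] 79 -38.26229116657669
207 [-40.9 -25.5  19.1] 103 -41.78654204947695
208 [-45.1 -24.2  19.8] 125 -45.29735111736525
209 [-46.3 -23.8  17.5] 146 -48.79479512633147
210 [-50.4 -22.6  18.1] 158 -52.27895024917995
211 [-54.1 -21.5  18.3] 158 -55.749892080960656
212 [-57.3 -20.5  18.1] 157 -59.20769564443601
213 [-60.  -19.6  17.3] 158 -62.65243539548687
214 [-64.7 -18.3  18.6] 157 -66.08418522845565
215 [-68.6 -17.2  19.1] 157 -69.50301848143131
216 [-71.3 -16.3  18.4] 212 -72.90900794147278
217 [-76.3 -14.9  20. ] 238 -76.30222584977557
218 [-82.1 -13.3  22.5] 238 -79.68274390677784
```

play_rows([
  [[0, 0, 0], [32, -1, 0], 0.85],
  [[0, 0, 0], [32, -1, 0], 0.85],
  [[0, 6.875, 0], [0, 0, 0], 0.85],
  [[0, 6.875, 0], [0, 0, 0], 0.85],
  [[0, 6.875, 0], [0, 0, 0], 0.85],
  [[0, 6.875, 0], [0, 0, 0], 0.85],
  [[0, 6.875, 0], [0, 0, 0], 0.85],
  [[0, 6.875, 0], [0, 0, 0], 0.85],
  [[0, 6.875, 0], [0, 0, 0], 0.85],
  [[0, 6.875, 0], [0, 0, 0], 0.85],
])

```text
t: 19.8
tcp_pos: [0.4183, -0.156, 0.1159]
tool_rot: [0.673, 0.577, 0.351, -0.302]
force: [0.2, -0.7, -0.0]
finger_gap: 0.149
gripper_force: 0.0
```

play_rows([
  [[0, 0, 0], [0, 0, 35], 0.85],
  [[0, 0, 0], [0, 0, 35], 0.85],
  [[0, 0, 0], [0, 0, 35], 0.85],
  [[0, 0, 0], [20, 0, 28.7], 0.85],
  [[0, 0, 0], [20, 0, 28.7], 0.85],
  [[0, 0, 0], [20, 0, 28.7], 0.85],
  [[0, 0, 0], [17.2, 0, 24.6], 0.85],
  [[0, 0, 0], [5.7, 0, 8.2], 0.85],
  [[0, 0, 0], [0, 0, 0], 0.85],
])

```text
t: 20.55
tcp_pos: [0.4518, 0.0756, 0.0548]
tool_rot: [0.673, 0.578, 0.348, -0.303]
force: [0.2, -0.1, 0.7]
finger_gap: 0.15
gripper_force: 0.0
```

```bash
python3 - <<'E'
from h import *
np.set_printoptions(precision=4,suppress=True)
b,M,s=st(); print(b,M,s["force"]); print("to contact-5", M.T@(np.array([-77.5,-.4,54.7])-b))
E
```

```text
[-101.2942    3.8144   54.8134] [[ 0.5742  0.0028  0.8187]
 [-0.002  -1.      0.0049]
 [ 0.8187 -0.0044 -0.5742]] [ 0.1711 -0.111   0.6681]
to contact-5 [13.5776  4.2819 19.5257]
```

play_rows([
  [[0, 0, 0], [4.6, 4.2, 6.5], 0.85],
  [[0, 0, 0], [5, 0, 7.2], 0.85],
  [[0, 0, 0], [3.4, 0, 4.9], 0.85],
  [[0, 0, 0], [1.7, 0, 2.5], 0.85],
  [[0, 0, 0], [1.7, 0, 2.5], 0.85],
  [[0, 0, 0], [1.7, 0, 2.5], 0.85],
  [[0, 0, 0], [1.7, 0, 2.5], 0.85],
  [[0, 0, 0], [1.1, 0, 1.6], 0.85],
  [[0, 0, 0], [0.6, 0, 0.8], 0.85],
  [[0, 0, 0], [0, 0, 0], 0.85],
  [[0, 0, 0], [0, 0, 0], 0.85],
])

```text
t: 21.47
tcp_pos: [0.4633, 0.1093, 0.0541]
tool_rot: [0.674, 0.578, 0.349, -0.301]
force: [0.5, -1.1, -0.4]
finger_gap: 0.148
gripper_force: 0.1
```

```bash
python3 - <<'E'
from h import *
np.set_printoptions(precision=4,suppress=True)
b,M,s=st(); print(b,s["force"])
E
```

```text
[-66.2292  -2.5382  54.1068] [ 0.4966 -1.0763 -0.3845]
```

play_rows([
  [[0, 0, 0], [0.6, 0, 0.8], 0.85],
  [[0, 0, 0], [0.6, 0, 0.8], 0.85],
  [[0, 0, 0], [0.6, 0, 0.8], 0.85],
  [[0, 0, 0], [0.3, 0, 0.4], 0.85],
  [[0, 0, 0], [0, 0, 0], 0.85],
  [[0, 0, 0], [0, 0, 0], 0.85],
])

```text
t: 21.97
tcp_pos: [0.4638, 0.1129, 0.0542]
tool_rot: [0.674, 0.578, 0.349, -0.301]
force: [-0.4, 0.6, 0.3]
finger_gap: 0.152
gripper_force: 0.2
```

```bash
python3 - <<'E'
from h import *
np.set_printoptions(precision=4,suppress=True)
b,M,s=st(); print(b,s["force"])
E
```

```text
[-62.6488  -2.4497  54.1896] [-0.3623  0.5525  0.3143]
```

play_rows([
  [[0, 0, 0], [-5.72, 0, -8.2], 0.85],
  [[0, 0, 0], [-17.2, 0, -24.6], 0.85],
  [[0, 0, 0], [-20, 0, -28.7], 0.85],
  [[0, 0, 0], [-20, 0, -28.7], 0.85],
  [[0, 0, 0], [-20, 0, -28.7], 0.85],
  [[0, 0, 0], [-20, 0, -28.7], 0.85],
  [[0, 0, 0], [0, 0, -35], 0.85],
  [[0, 0, 0], [0, 0, -35], 0.85],
  [[0, 0, 0], [0, 0, -35], 0.85],
])

```text
t: 22.72
tcp_pos: [0.4223, -0.1519, 0.1161]
tool_rot: [0.674, 0.577, 0.349, -0.301]
force: [0.5, -0.3, 0.5]
finger_gap: 0.149
gripper_force: 0.0
```

play_rows([
  [[0, -6.875, 0], [0, 0, 0], 0.85],
  [[0, -6.875, 0], [0, 0, 0], 0.85],
  [[0, -6.875, 0], [0, 0, 0], 0.85],
  [[0, -6.875, 0], [0, 0, 0], 0.85],
  [[0, -6.875, 0], [0, 0, 0], 0.85],
  [[0, -6.875, 0], [0, 0, 0], 0.85],
  [[0, -6.875, 0], [0, 0, 0], 0.85],
  [[0, -6.875, 0], [0, 0, 0], 0.85],
  [[0, 0, 0], [-30, 0, 0], 0.85],
  [[0, 0, 0], [-30, 0, 0], 0.85],
  [[0, 0, 0], [0, 0, 0], 0.85],
])

```text
t: 23.63
tcp_pos: [0.4158, -0.213, 0.1156]
tool_rot: [0.759, 0.651, 0.0, 0.0]
force: [0.0, -0.8, 0.4]
finger_gap: 0.153
gripper_force: 0.0
```

```bash
cat > meas.py <<'E'
from line import *
import sys
np.set_printoptions(precision=1,suppress=True,linewidth=150)
n=sys.argv[1]; F=[snapshot("scene") for i in range(4)]
p=np.mean([f[0] for f in F],0).round().astype(np.uint8); d=np.median([f[1] for f in F],0); cv2.imwrite(f"pics/{n}.png",p[:,:,::-1]); np.save(n,d)
B=bench(cloud("scene",d))*1000
m=(d>0)&(abs(B[...,1])<12)&(B[...,2]>45)&(B[...,2]<66)&(B[...,0]>-80)&(B[...,0]<-25); print("cap",np.median(B[m][:,0]),m.sum())
m=(d>0)&(abs(B[...,1])<20)&(B[...,2]>23.5)&(B[...,2]<32)&(B[...,0]>-60)&(B[...,0]<-20); print("block face",np.median(B[m][:,0]),m.sum())
line("scene",f"pics/{n}.png")
for u in(231,234,237,240,243,246,249):
    x=bench(rayz("scene",np.array([[u,v] for v in range(203,214)],float),.02))*1000
    print(u,"y%.0f"%x[6,1],[(round(float(x[i,0]),1),int(p[203+i,u,0])-int(p[203+i,u,1]),int(p[203+i,u,1])) for i in range(11)])
E
python3 meas.py s9
```

```text
cap -50.904595583842394 57
block face -38.84955431679538 20
scene pics/s9.png (38, 57) x -35.93739431875639 271.5 12
scene pics/s9.png (-28, 28) x -36.11346052234069 608.5 48
231 y20 [(-12.4, -2, 72), (-16.0, -1, 72), (-19.6, -1, 69), (-23.2, -2, 66), (-26.7, -1, 65), (-30.3, -1, 64), (-33.8, 17, 63), (-37.3, 12, 106), (-40.8, 1, 138), (-44.3, -1, 139), (-47.8, -1, 138)]
234 y13 [(-15.0, -1, 51), (-18.6, 0, 52), (-22.1, -1, 54), (-25.7, -2, 60), (-29.2, -1, 64), (-32.8, 16, 62), (-36.3, 26, 90), (-39.8, 11, 126), (-43.3, -2, 140), (-46.8, -2, 140), (-50.3, -1, 140)]
237 y6 [(-17.5, -1, 51), (-21.1, 0, 52), (-24.7, -1, 52), (-28.2, 0, 53), (-31.8, -1, 59), (-35.3, 25, 78), (-38.8, 19, 115), (-42.3, -1, 137), (-45.8, -1, 137), (-49.3, -1, 137), (-52.7, -1, 138)]
240 y-1 [(-20.0, 0, 52), (-23.6, -1, 53), (-27.2, 0, 52), (-30.7, -1, 55), (-34.3, 27, 58), (-37.8, 17, 107), (-41.3, -1, 141), (-44.8, -1, 140), (-48.3, 0, 138), (-51.8, 0, 138), (-55.2, -1, 138)]
243 y-9 [(-22.6, -1, 53), (-26.1, 0, 53), (-29.7, -1, 59), (-33.2, 16, 63), (-36.8, 11, 106), (-40.3, 1, 138), (-43.8, -1, 140), (-47.3, -1, 140), (-50.8, -1, 141), (-54.2, -1, 142), (-57.7, -1, 142)]
246 y-16 [(-25.1, 0, 62), (-28.6, -1, 64), (-32.2, 6, 64), (-35.7, 30, 80), (-39.3, 21, 116), (-42.8, 0, 138), (-46.3, 0, 138), (-49.8, 0, 138), (-53.3, -1, 139), (-56.7, -1, 140), (-60.2, -2, 150)]
249 y-23 [(-27.6, -2, 130), (-31.2, -1, 146), (-34.7, 19, 113), (-38.3, 23, 109), (-41.8, -1, 137), (-45.3, -1, 137), (-48.8, -1, 147), (-52.3, -1, 158), (-55.7, 0, 158), (-59.2, 0, 158), (-62.7, 0, 157)]
```

Red now shows along the back edge of the block with no white gap. The edge therefore sits on the line, within about 1 mm, and I leave the lamp there. Next I go to the knob.

play_rows([
  [[0, 0, 0], [0, 0, -35], 0.5],
  [[0, 0, 0], [0, 0, -35], 0.5],
  [[0, 0, 0], [0, 0, -35], 0.5],
  [[0, 0, 0], [0, 0, -35], 0.5],
  [[0, 0, 0], [32, 0, 0], 0.5],
  [[0, 0, 0], [32, 0, 0], 0.5],
  [[0, 0, 0], [32, 0, 0], 0.5],
  [[0, 0, 0], [32, 0, 0], 0.5],
  [[0, 0, 0], [32, 0, 0], 0.5],
  [[0, 0, 0], [32, 0, 0], 0.5],
  [[0, 0, 0], [32, 0, 0], 0.5],
  [[0, 0, 0], [32, 0, 0], 0.5],
])

```text
t: 24.83
tcp_pos: [0.4521, 0.0449, 0.2558]
tool_rot: [0.759, 0.651, 0.0, -0.003]
force: [0.4, -0.7, -0.2]
finger_gap: 0.498
gripper_force: 0.0
```

play_rows([
  [[0, 0, 0], [32, 0, 0], 0.5],
  [[0, 0, 0], [32, 0, 0], 0.5],
  [[0, 0, 0], [20, 0, 0], 0.5],
  [[0, 0, 0], [0, 0, 0], 0.5],
  [[0, 0, 0], [0, 0, 0], 0.5],
])

```text
t: 25.25
tcp_pos: [0.4651, 0.1268, 0.256]
tool_rot: [0.758, 0.652, -0.0, -0.003]
force: [-0.9, -0.2, -0.4]
finger_gap: 0.496
gripper_force: 0.0
```

```bash
python3 - <<'E'
from h import *
np.set_printoptions(precision=4,suppress=True)
b,M,s=st(); print(b,M,s["force"],s["finger_gap"]); print("to knob", M.T@(np.array([-43.5,-1.,171])-b))
E
```

```text
[-48.6719  -1.6253 255.9764] [[ 1.      0.0009  0.0032]
 [ 0.0009 -1.      0.0045]
 [ 0.0032 -0.0045 -1.    ]] [-0.9118 -0.2257 -0.4495] 0.49620769443292523
to knob [ 4.8996 -0.2419 84.9945]
```

play_rows([
  [[0, 0, 0], [5, 0, 20], 0.5],
  [[0, 0, 0], [0, 0, 22], 0.5],
  [[0, 0, 0], [0, 0, 20], 0.5],
  [[0, 0, 0], [0, 0, 14], 0.5],
  [[0, 0, 0], [0, 0, 7], 0.5],
  [[0, 0, 0], [0, 0, 0], 0.6],
  [[0, 0, 0], [0, 0, 0], 0.7],
  [[0, 0, 0], [0, 0, 0], 1],
  [[0, 0, 0], [0, 0, 0], 1],
  [[0, 0, 0], [0, 0, 0], 1],
], grip_force=30)

```text
t: 26.08
tcp_pos: [0.4654, 0.131, 0.174]
tool_rot: [0.759, 0.651, -0.001, -0.003]
force: [-5.0, -2.5, 2.6]
finger_gap: 0.233
gripper_force: 29.4
```

play_rows([
  [[0, 0, 0], [-6.5, 0, 3.9], 1],
  [[0, 0, 0], [-9.2, 0, 6.7], 1],
  [[0, 0, 0], [-8.3, 0, 7.8], 1],
  [[0, 0, 0], [-7.3, 0, 8.7], 1],
  [[0, 0, 0], [-6.2, 0, 9.5], 1],
  [[0, 0, 0], [-5, 0, 10.2], 1],
  [[0, 0, 0], [-3.8, 0, 10.8], 1],
  [[0, 0, 0], [-2.5, 0, 11.1], 1],
  [[0, 0, 0], [-1.1, 0, 11.3], 1],
  [[0, 0, 0], [0.3, 0, 11.4], 1],
  [[0, 0, 0], [1.6, 0, 11.3], 1],
  [[0, 0, 0], [2.9, 0, 11], 1],
])

```text
t: 27.08
tcp_pos: [0.4585, 0.087, 0.0593]
tool_rot: [0.759, 0.651, -0.0, -0.003]
force: [-4.2, -1.1, 2.2]
finger_gap: 0.228
gripper_force: 31.1
```

play_rows([
  [[0, 0, 0], [0.5, 0, 1.5], 1],
  [[0, 0, 0], [0.5, 0, 1.5], 1],
  [[0, 0, 0], [0, 0, 0], 1],
  [[0, 0, 0], [0, 0, 0], 1],
])

```text
t: 27.42
tcp_pos: [0.4587, 0.0879, 0.0568]
tool_rot: [0.759, 0.652, -0.001, -0.003]
force: [-4.0, -4.8, -2.5]
finger_gap: 0.23
gripper_force: 30.9
```

```bash
python3 - <<'E'
from h import *
np.set_printoptions(precision=4,suppress=True)
b,M,s=st(); print(b,s["force"],s["finger_gap"])
E
```

```text
[-88.1274  -1.1402  56.8482] [-3.9625 -4.7714 -2.4888] 0.22952314362300108
```

play_rows([
  [[0, 0, 0], [0.3, 0, 1.5], 1],
  [[0, 0, 0], [0.3, 0, 1.5], 1],
  [[0, 0, 0], [0, 0, 0], 1],
  [[0, 0, 0], [0, 0, 0], 1],
])

```text
t: 27.75
tcp_pos: [0.4588, 0.0885, 0.0555]
tool_rot: [0.758, 0.652, -0.0, -0.002]
force: [-6.8, -4.3, 15.3]
finger_gap: 0.234
gripper_force: 32.5
```

play_rows([
  [[0, 0, 0], [0, 0, -1.5], 1],
  [[0, 0, 0], [0, 0, 0], 0.5],
  [[0, 0, 0], [0, 0, 0], 0.4],
  [[0, 0, 0], [0, 0, 0], 0.4],
  [[0, 0, 0], [0, 0, 0], 0.4],
  [[0, 0, 0], [0, 0, -20], 0.4],
  [[0, 0, 0], [0, 0, -35], 0.4],
  [[0, 0, 0], [0, 0, -35], 0.4],
  [[0, 0, 0], [0, 0, -35], 0.4],
  [[0, 0, 0], [0, 0, -35], 0.4],
  [[0, 0, 0], [-40, 0, -20], 0.4],
  [[0, 0, 0], [-40, 0, 0], 0.4],
])

```text
t: 28.75
tcp_pos: [0.4522, 0.0121, 0.2381]
tool_rot: [0.757, 0.653, 0.005, 0.003]
force: [2.0, -0.5, 0.6]
finger_gap: 0.605
gripper_force: 0.0
```

play_rows([
  [[0, 0, 0], [-40, 0, 0], 0.4],
  [[0, 0, 0], [-40, 0, 0], 0.4],
  [[0, 0, 0], [-40, 0, 0], 0.4],
  [[0, 0, 0], [-40, 0, 0], 0.4],
  [[0, 0, 0], [-40, 0, 0], 0.4],
  [[0, 0, 0], [0, 0, 0], 0.4],
])

```text
t: 29.25
tcp_pos: [0.4192, -0.1936, 0.2332]
tool_rot: [0.761, 0.649, 0.0, 0.001]
force: [-0.2, 0.7, -0.2]
finger_gap: 0.601
gripper_force: 0.0
```

```bash
python3 - <<'E'
from h import *
np.set_printoptions(precision=4,suppress=True)
b,M,s=st(); print(b,s["force"],s["t"])
p,d=snapshot("top"); B=bench(cloud("top",d))*1000; d0=np.load("top0.npy"); B0=bench(cloud("top",d0))*1000
for nm,X in(("now",B),("t0",B0)):
    m=(abs(X[...,1])<35)&(X[...,0]>-60)&(X[...,0]<-5)&(X[...,2]>50)&(X[...,2]<200); print(nm,"cover top z",np.median(X[m][:,2]),[np.median(X[m&(X[...,0]<-40)][:,2])],m.sum())
    m=(np.hypot(X[...,0]+88,X[...,1])<14)&(X[...,2]>45); print("knob",X[m].mean(0),m.sum())
diff=(abs(d-d0)>.012)&(d>0)&(d0>0); 
P0=cloud("top",d0)
for nm,xy in dict(cream=(.581,-.17),blue=(.598,-.258),bottle=(.611,.295),flask=(.61,.38)).items():
    m=np.hypot(P0[...,0]-xy[0],P0[...,1]-xy[1])<.04; print(nm,diff[m].mean())
E
```

```text
[-372.3191   -4.4729  233.2227] [-0.1834  0.7202 -0.1566] 29.25
now cover top z 93.32417118740733 [np.float64(93.67596944823764)] 439
knob [-82.7657  -6.6674  67.8332] 13
t0 cover top z 96.30845923763398 [np.float64(97.52301391570572)] 443
knob [-89.545   -1.8064  79.3372] 45
cream 0.015444015444015444
blue 0.23670490093847757
bottle 0.014925373134328358
flask 0.01282051282051282
```

```bash
python3 - <<'E'
from h import *
np.set_printoptions(precision=3,suppress=True)
d0=np.load("top0.npy")
for n,f,now in(("top","top0.npy",snapshot("top")[1]),("scene","scene0.npy",snapshot("scene")[1])):
    for X in(np.load(f),now):
        P=cloud(n,X); m=(np.hypot(P[...,0]-.598,P[...,1]+.258)<.04)&(P[...,2]>.13)&(P[...,2]<.2); print(n,m.sum(),P[m].mean(0) if m.any() else "")
X=bench(cloud("scene",now))*1000
m=(abs(X[...,1])<35)&(X[...,0]>-60)&(X[...,0]<-5)&(X[...,2]>60)&(X[...,2]<130)
for a in((-20,-5),(-40,-20),(-60,-40)): k=m&(X[...,0]>a[0])&(X[...,0]<a[1]); print(a,np.median(X[k][:,2]),k.sum())
E
```

```text
top 304 [ 0.609 -0.265  0.156]
top 306 [ 0.609 -0.265  0.156]
scene 205 [ 0.597 -0.256  0.151]
scene 206 [ 0.597 -0.256  0.151]
(-20, -5) 92.512546103245 115
(-40, -20) 92.54811016013099 148
(-60, -40) 92.25653229212216 170
```

Both cameras show the blue carton unmoved and the cover lying flat and shut at z 92.5 mm, so I hand the job in.

```bash
python3 -c "
from station import *
print(sign_off())"
```

```text
the job is handed in; nothing more can be done
None
```

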